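# Put the muscle model away through the shelf's top hatch

## Task

Put the muscle fibre model away in the end bay of the ash shelf, which is loaded from above. Turn both turn buttons aside until they are clear of the hatch panel, lift the panel out of its frame by its pull and lay it flat on the grey felt mat with the pull on top, then stand the model upright on the floor of the bay. Do not drop the panel or the model, and leave the hip bone, the thyroid and the skin block where they are.

Things in the scene. Friction and masses are not known exactly. Their poses are not given: they have to be found in the camera images.
- shelf: Low fixed ash shelf unit, 110 mm high, its back to the robot, its clear acrylic front (fixed pane, sliding door on a grooved track) facing away. Origin: on the bench under the hatch's centre. It reaches from x = -120 to +140 and y = -140 to +400 mm in its frame: end bay with the hatch in its top at y = -140 to +140, the other bay behind the sliding door at y = +140 to +400. z up.
- hatch (a point): Centre of the hatch, level with the shelf's top (z = 110 mm); axes as the shelf's. The hatch is a rebate 155 mm (x) by 175 mm (y), 8 mm deep; its ledge carries the panel. Inside the ledge the clear opening is 139 mm (x) by 159 mm (y), and the frame is 20 mm thick in all.
- bay_floor (a point): Centre of the end bay's floor, under the hatch's centre, 12 mm above the bench and 98 mm below the shelf's top. The floor is flat and empty, 222 mm (x) by 256 mm (y).
- button_near_end_bar (a joint): Angle (rad, anticlockwise from above positive) of the turn button at the hatch's y = -105 mm end. At 0 it lies along shelf y, one end 13 mm over the panel's edge, holding that edge down; at +-1.57 it lies along shelf x. Clear of the panel beyond 1.1 either way; stops at +-1.9. A little stiff (0.05 N m), stays where left. Starts within 0.3 of 0.
- button_door_end_bar (a joint): Angle of the other turn button, at the hatch's y = +105 mm end; same size, same meaning, same start.
- button_near_end_pivot (a point): Beech turn button, a round-ended bar 66 mm long, 18 wide, 14 thick, turning about a screw through its middle. This point is on the screw at the top face, 15.5 mm above the shelf's top (the underside is 1.5 mm above it), at shelf x = 0, y = -105 mm. Axes turn with the button: y along the bar.
- button_door_end_pivot (a point): The same point on the other turn button, at shelf x = 0, y = +105 mm; y along the bar.
- panel: Lift-out hatch panel, plywood, 150 mm (x) by 170 mm (y) by 8 mm, about 0.25 kg, in the rebate flush with the shelf's top, 2.5 mm play all round. Origin: centre of its underside; z up. On its middle stands an ash bar pull along y: bar 104 mm long, 16 wide (x), 16 high, from 28 to 44 mm above the underside, on feet at y = +-40 mm; under the bar's middle is a 20 mm gap.
- panel_pull (a point): Centre of the pull's bar, 36 mm above the panel's underside, on the panel's axis; axes as the panel's.
- mat: Grey felt mat fixed on the bench, 200 mm (x) by 220 mm (y), 3 mm thick. Origin: centre of its underside, on the bench.
- muscle_model: Red-brown muscle fibre model, about 0.25 kg, upright on the bench. White base 130 mm (x) by 64 mm (y) by 8 mm; above it, along x on two thin posts, a round bundle 40 mm in diameter from x = -58 to +27 mm, axis 60 mm above the underside, with fibrils jutting to x = +63 mm. Height 81 mm. Origin: centre of the base's underside; z up.
- muscle_grip (a point): On the axis of the bundle at x = -10 mm, about over the centre of mass, 60 mm above the base's underside: grip across the 40 mm thick bundle here; axes as the model's.
- hip_bone: Bystander: cream hip bone model, about 150 by 130 by 35 mm, lying loose on the bench beyond the mat. Origin: under its socket, on the bench.
- thyroid: Bystander: small green thyroid model, about 60 by 80 by 30 mm, loose on the shelf's top over the door bay. Origin: middle of its underside.
- skin_block: Bystander: pink skin cross-section block, 60 by 80 by 58 mm plus a few hairs, loose inside the bay behind the sliding door. Origin: centre of its underside.
Not all that is in view belongs to the job. What is meant by the panel is not blue, and is the larger of those in its own colour.

How it is judged:
On the way, in this order (a step that is already met when the one before it is completed fails the run):
1. both turn buttons are turned aside, clear of the panel, while the panel still lies in its frame ((value of joint button_near_end_bar above 1.1 rad or value of joint button_near_end_bar below -1.1 rad) and (value of joint button_door_end_bar above 1.1 rad or value of joint button_door_end_bar below -1.1 rad) and z of panel in the frame of shelf between 0.098 and 0.112 m and horizontal distance between panel and shelf below 0.008 m), for 0.2 s.
2. the panel lies flat on the mat, pull upwards, let go (horizontal distance between panel and mat below 0.06 m and height (world z) of panel below 0.007 m and angle between panel's own z axis and vertical below 0.06 rad and contact force between the fingers and panel below 0.1 N), for 0.2 s.
At the end, for the whole second after the job is handed in: The model stands upright (0.06 rad), still and released, on the end bay's floor, its centre within 70 mm of the hatch centre along both shelf axes; the panel lies flat (0.06 rad), pull up, within 60 mm of the mat's centre; both buttons are still turned aside by over 1.1 rad (x of muscle_model in the frame of shelf between -0.07 and 0.07 m and y of muscle_model in the frame of shelf between -0.07 and 0.07 m and height (world z) of muscle_model between 0.008 and 0.016 m and angle between each of muscle_model, panel's own z axis and vertical below 0.06 rad and linear speed of each of muscle_model, panel below 0.02 m/s and horizontal distance between panel and mat below 0.06 m and height (world z) of panel below 0.007 m and (value of joint button_near_end_bar above 1.1 rad or value of joint button_near_end_bar below -1.1 rad) and (value of joint button_door_end_bar above 1.1 rad or value of joint button_door_end_bar below -1.1 rad)); the robot touches nothing.
It fails at once if the panel or the model is dropped: it moves faster than 0.6 m/s without being held (a fall of about 20 mm) ((linear speed of panel above 0.6 m/s and contact force between the fingers and panel below 0.05 N) or (linear speed of muscle_model above 0.6 m/s and contact force between the fingers and muscle_model below 0.05 N)).
It fails at once if the hip bone, the thyroid or the skin block is moved by more than 20 mm (distance of any of hip_bone, thyroid, skin_block from where it was at the start of the episode above 0.02 m).
It also fails if it takes over 72 s, if anything falls off the work surface, if the arm or the gripper's body presses on something with over 40 N, if the wrist force passes 120 N, or if a joint passes its speed limit or range.

## Robot

A 6-joint arm with a two-finger parallel gripper is mounted at the origin on the work surface. World frame = base frame: x ahead of the robot, y to its left, z up, the work surface at z = 0. Lengths are in m, angles in rad, forces in N, time in s.
With the tool pointing down it reaches from about 0.325 to 0.925 m from the base axis. Payload 3.1 kg.
Tool frame: the origin (TCP) lies on the centre line of the jaws, within the pads' length; the fingertips stand 14 mm ahead of it and the grasp point (between the pads) lies 5 mm behind it; z points along the fingers, y is the line along which they close (so a half turn about z gives the same grasp; the last joint's range is limited). The gripper opens to 85 mm and grips with 20 to 120 N. Pads are 22 mm wide; open, the fingers measure 114 mm over their backs; the gripper's body (76 mm by 85 mm) begins 54 mm behind the grasp point. The pads swing forward as they close: fully open they stand 13 mm farther back than shut.
Start: joints at [-1.257, 0.217, 1.613, -0, 1.311, -0.112], TCP at [0.258, -0.569, 0.245] pointing down, gripper open.
Joint ranges: [-2.75, 2.75], [-0.78, 2.1], [0.31, 2.55], [-1.13, 4.27], [0.13, 2.63], [-2.58, 2.58]. Speed limits (rad/s): [2.79, 2.79, 3.14, 3.14, 3.14, 3.14].

## Interface

Orientations are given as a unit quaternion [x, y, z, w].
In Python, from cell import arm gives the robot as it stands.
- The arm moves only by the tool carry_out, never from a script. Its argument "plan" is a list that holds one entry, the list of rows, each a list of 7 numbers: the opening, from 0 (shut) to 1 (fully open), then the shift along the tool's x, y, z in m, then the turn, a rotation vector about the tool's x, y, z in rad. In form: [[[hand, dx, dy, dz, wx, wy, wz], ...]]. A call has 1 to 5 rows; each row shifts and turns the commanded pose from where the row before left it, along the tool's axes as they then stand; what a row does not reach is not made up. A row lasts 1/8 s, in which the tool goes at most 62.5 mm and 10.7 degrees, less where a joint would pass 70% of its speed; a pose out of reach is approached as far as the arm can. A call with a gripper value outside its range is refused whole. The fingers move at their own pace and stop on an object; "grip_force" is the grip in N (left out, the last holds). Time passes only in rows, so rows that do not move let the fingers close. It gives the time, the measured TCP pose, the force, the opening and the grip force at its end, in the units of the state.
- arm.sense(): the state, without advancing time (a new reading comes with each control period).
- arm.camera(name): name is "side" or "top"; returns the picture (420x560x3 uint8, red, green, blue); there is no depth.
- arm.camera_params(name): a dict with "fx", "fy", "cx", "cy" (pixels), "dist" ([k1, k2, p1, p2, k3] as OpenCV has them; the pictures are not rectified), "R" (3x3) and "t" (3): a world point X has camera coordinates R X + t. Camera axes: x right, y down, z forward; pixel columns grow to the right and rows downward; lengths in m; the calibration is good to about 2 mm. A picture is of the moment at which its call begins. camera_params takes no time and is no camera call.
- arm.job_done(): hands the job in; it is judged then, once.
Trained networks look in the newest picture that a camera, given by its name, has taken for a name from the list of things; names that differ only in an ending like _2 or _b are one class to them, and where a whole thing is asked for, a point or a joint stands for the part that bears it (a point fixed in the world has none). Each returns a list of dicts, best first, with "conf" (0 to 1); they miss things now and then, are a little off and sometimes report something else, mostly with a low value. They report only what shows in the picture. A call takes as long as a camera call. They do not tell look-alikes from the thing itself.
- arm.find_in(label, camera): "uv" ([column, row] in pixels, amid what is visible of it).
- arm.mark_of(label, camera): "uv" ([column, row] in pixels: a listed point, or the origin of a listed thing).
The state is a dict: "t": time; "q": joint angles; "qvel": joint speeds; "joint_efforts": joint torques, N m; "tool_pos": TCP position; "tcp_rot": TCP orientation; "wrist_force": force on the tool from outside, world axes, zero at the start; "ft_torque": the same for the moment, N m; "width": finger opening in m; "grip_force": force on a finger pad.
Only numpy, scipy, OpenCV 4.12 (cv2) and the standard library are available. Lean on these libraries where they do the work, as an engineer would, in place of code of your own. Each camera call takes 0.05 s, during which the arm holds its last target. There are 200 camera calls.

## Working session

There is one attempt and no reset: what is moved stays moved. The work goes in short steps, Python scripts to look and compute and a tool call to move; the robot and the scene stay as the last step left them, time stands still between calls to the robot, and variables do not carry over. Pictures are saved under pics/ and viewed, at most 10 in all, crops included, and the job is handed in when it is done.

Besides the shell and the picture viewer there is one more tool, called by a JSON object that holds its "op" and its "data", one argument or row to a line. carry_out: Moves the arm, as the interface text tells. Its arguments: {"type":"object","properties":{"plan":{"type":"array","items":{"type":"array","items":{"type":"array","items":{"type":"number"}}}},"grip_force":{"type":"number"}},"required":["plan"]}

```bash
ls; mkdir -p pics; python3 - <<'E'
from cell import arm
import cv2
s=arm.sense();print(s)
for c in ("top","side"):
    cv2.imwrite(f"pics/{c}0.png",arm.camera(c)[:,:,::-1]); print(arm.camera_params(c))
    for l in ("button_near_end_pivot","button_door_end_pivot","panel_pull","panel","mat","muscle_model","muscle_grip","hatch","shelf","hip_bone","thyroid"):
        print(c,l,[(d["uv"],round(d["conf"],2)) for d in arm.mark_of(l,c)][:3])
E
```

```text
pics
{'t': 0.0, 'q': array([-1.25721845e+00,  2.17774799e-01,  1.61493757e+00, -1.70662356e-05,
        1.31131833e+00, -1.12215863e-01]), 'qvel': array([-9.90777620e-04, -5.63131433e-05,  1.17381707e-03,  8.95934664e-04,
       -1.20377260e-04,  8.36559068e-04]), 'joint_efforts': array([ 1.20626282e-03, -3.96845376e+01, -3.03852832e+01, -9.29962675e-05,
        9.56055941e-03,  1.13907544e-05]), 'tool_pos': array([ 0.25791339, -0.56843356,  0.24395365]), 'tcp_rot': array([ 9.77421740e-01,  2.11294241e-01, -1.30728110e-04, -1.21201970e-03]), 'wrist_force': array([-0.43426064, -0.11221527, -0.37452203]), 'ft_torque': array([ 0.01759425, -0.02609076,  0.02327655]), 'grip_force': 0.0, 'width': 0.0854751889161815}
{'fx': 421.8661943698354, 'fy': 421.8661943698354, 'cx': 283.8708165598216, 'cy': 211.12310847956041, 'dist': array([0.00970204, 0.        , 0.        , 0.        , 0.        ]), 'R': array([[-2.01177122e-02, -9.99795431e-01, -2.09158323e-03],
       [-9.92482585e-01,  2.02230775e-02, -1.20703546e-01],
       [ 1.20721152e-01, -3.52419269e-04, -9.92686395e-01]]), 't': array([0.
[... 901 characters left out ...]
6421]]), 't': array([0.51783913, 0.02508265, 1.36760568])}
side button_near_end_pivot [([292.2, 208.1], 0.62), ([288.5, 266.7], 0.54), ([290.1, 336.2], 0.37)]
side button_door_end_pivot [([288.0, 276.9], 0.63), ([288.1, 265.9], 0.34)]
side panel_pull [([181.0, 256.0], 0.91), ([385.5, 297.9], 0.85), ([285.5, 237.2], 0.78)]
side panel [([289.3, 244.5], 0.72), ([178.8, 264.9], 0.65), ([388.7, 302.7], 0.56)]
side mat [([318.7, 144.0], 0.87)]
side muscle_model [([274.5, 197.2], 0.6), ([292.2, 208.6], 0.47), ([290.9, 269.4], 0.28)]
side muscle_grip [([277.4, 180.4], 0.84)]
side hatch [([288.9, 268.6], 0.51)]
side shelf [([288.6, 267.6], 0.75)]
side hip_bone [([244.3, 162.6], 0.77)]
side thyroid []
```

View pics/top0.png

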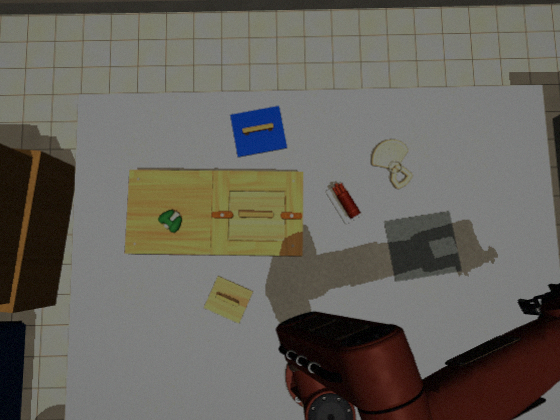

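View pics/side0.png

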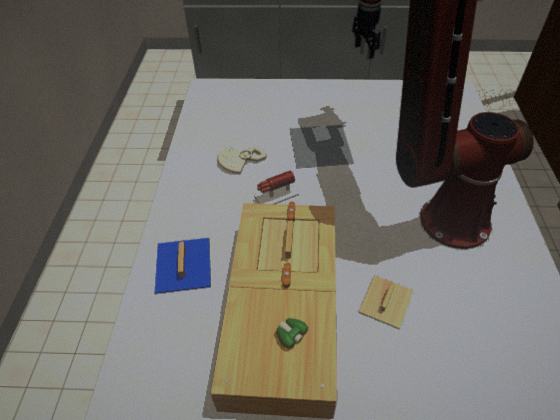

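The top view shows the shelf with the hatch panel at (257,214) and its buttons at (224,214) and (291,217). The muscle model is at (345,203), the mat at (422,247) and the hip bone at (392,165). The blue panel at (258,130) and the small ash panel at (228,298) are decoys.

```bash
cat > h.py <<'E'
import numpy as np,cv2
from scipy.optimize import least_squares
from scipy.spatial.transform import Rotation as Ro
from cell import arm
P={c:arm.camera_params(c) for c in("top","side")}
def K(p): return np.array([[p["fx"],0,p["cx"]],[0,p["fy"],p["cy"]],[0,0,1]])
def proj(X,c):
    p=P[c]; return cv2.projectPoints(np.atleast_2d(X).astype(float),cv2.Rodrigues(p["R"])[0],p["t"],K(p),p["dist"])[0][:,0]
def plane(uv,c,z):
    p=P[c]; n=cv2.undistortPoints(np.array(uv,float).reshape(-1,1,2),K(p),p["dist"])[:,0]
    d=np.c_[n,np.ones(len(n))]@p["R"]; o=-p["R"].T@p["t"]
    return (o+d*((z-o[2])/d[:,2])[:,None])[:,:2]
def fit(obs,x0):  # obs: (local xyz, cam, uv, weight); pose x,y,yaw with z=0
    def T(x,L): c,s=np.cos(x[2]),np.sin(x[2]); return [x[0]+c*L[0]-s*L[1],x[1]+s*L[0]+c*L[1],L[2]]
    f=lambda x:np.concatenate([w*(proj(T(x,L),c)[0]-uv) for L,c,uv,w in obs])
    r=least_squares(f,x0,loss="soft_l1"); return r.x,r.fun.reshape(-1,2)
E
python3 - <<'E'
from h import *
t=cv2.imread("pics/top0.png");s=cv2.imread("pics/side0.png")
for n,im,(a,b,c,d),k in(("topc",t,(115,370,155,265),3),("sidec",s,(205,345,160,410),2.4)):
    cv2.imwrite(f"pics/{n}.png",cv2.resize(im[c:d,a:b],None,fx=k,fy=k,interpolation=cv2.INTER_CUBIC))
print("near",plane([291,217.2],"top",.1255),plane([292.2,208.1],"side",.1255))
print("door",plane([223.8,213.8],"top",.1255),plane([288,276.9],"side",.1255))
print("pull",plane([257.5,213.2],"top",.138),plane([285.5,237.2],"side",.138))
print("mat",plane([422,246.9],"top",.0),plane([318.7,144],"side",0))
print("mus",plane([347.3,204.5],"top",.0),plane([274.5,197.2],"side",0))
print("mgrip",plane([347.8,203.5],"top",.06),plane([277.4,180.4],"side",.06))
E
```

```text
near [[0.49284716 0.07691698]] [[0.49585014 0.0694511 ]]
door [[0.50732425 0.27990133]] [[0.50180861 0.29669427]]
pull [[0.50560097 0.17718355]] [[0.5110209  0.18314517]]
mat [[ 0.39936554 -0.35346127]] [[ 0.40794984 -0.36222459]]
mus [[ 0.54495459 -0.1136475 ]] [[ 0.55576593 -0.0923132 ]]
mgrip [[ 0.54006989 -0.10622423]] [[ 0.54564306 -0.10800808]]
```

View pics/topc.png

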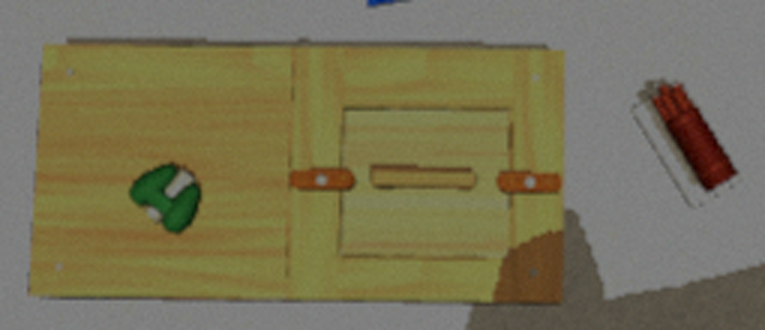

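View pics/sidec.png

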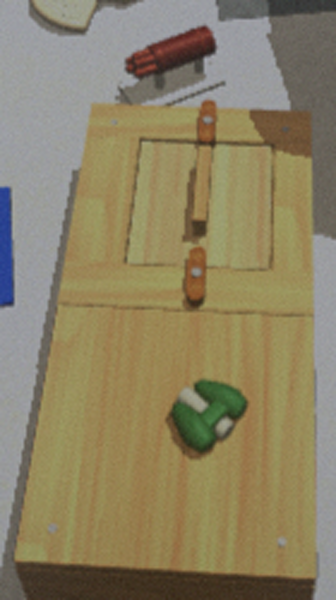

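The crops show the screws, shelf corners and rebate corners clearly, plus one long edge of the muscle base (its +y edge, with the fibrils towards world +x). I'll fit the poses from these.

```bash
python3 - <<'E'
from h import *
tc=lambda u,v:np.array([115+(u+.5)/3-.5,155+(v+.5)/3-.5]); sc=lambda u,v:np.array([205+(u+.5)/2.4-.5,160+(v+.5)/2.4-.5])
A=.11;B=.1255
o=[]
for L,t,s in [((.14,-.14,A),(565,50),(93,104)),((-.12,-.14,A),(562,303),(312,114)),((.14,.4,A),(45,44),(18,562)),((-.12,.4,A),(30,295),(315,577)),
 ((0,-.105,B),(530,182),(208,119)),((0,.105,B),(321,180),(196,272)),
 ((.0775,-.0875,A),(511,107),(141,139)),((-.0775,-.0875,A),(510,257),(274,147)),((.0775,.0875,A),(343,107),(126,262)),((-.0775,.0875,A),(340,256),(273,270))]:
    o+= [(L,"top",tc(*t),1),(L,"side",sc(*s),1)]
for oo in (o,o[::2],o[1::2]):
    x,r=fit(oo,[.5,.18,0]); print("shelf",x.round(4)); print(r.round(1).tolist())
m=[((.065,.032,.004),"top",tc(632,107),1),((-.065,.032,.004),"top",tc(697,207),1),((.065,.032,.004),"side",sc(122,97),1),((-.065,.032,.004),"side",sc(225,83),1),
 ((-.058,0,.06),"top",tc(724,178),1),((-.058,0,.06),"side",sc(211,42),1),((-.01,0,.06),"top",[347.8,203.5],1),((-.01,0,.06),"side",[277.4,180.4],1)]
x,r=fit(m,[.55,-.11,.6]);print("mus",x.round(4),r.round(1).tolist())
im=cv2.imread("pics/top0.png"); im2=im.copy()
# button angle: orange segmentation
for c,f in(("top","pics/top0.png"),("side","pics/side0.png")):
    h=cv2.cvtColor(cv2.imread(f),cv2.COLOR_BGR2HSV)
    mk=((h[...,0]>5)&(h[...,0]<17)&(h[...,1]>150)&(h[...,2]>60)).astype("uint8")
    n,l,st,ce=cv2.connectedComponentsWithStats(mk)
    for i in range(1,n):
        if st[i,4]>60:
            v,u=np.nonzero(l==i); w=plane(np.c_[u,v],c,.12); e,V=np.linalg.eigh(np.cov(w.T)); d=V[:,1]*np.sign(V[1,1]); print(c,ce[i].round(1),st[i,4],"world",w.mean(0).round(4),"yaw",np.arctan2(-d[0],d[1]).round(3),"len",np.sqrt(e*12).round(3))
E
```

```text
shelf [ 0.5016  0.1809 -0.0331]
[[0.0, -0.1], [-0.5, -0.5], [0.4, -0.1], [-0.3, -1.2], [-0.9, -0.3], [-1.9, -0.4], [-0.8, 0.3], [1.2, 1.0], [-0.0, 0.1], [-0.0, 0.5], [0.2, -0.1], [0.4, 0.1], [0.8, 0.6], [-0.4, -0.5], [0.5, 1.0], [0.3, -1.6], [0.0, -0.1], [-0.8, 0.6], [-0.4, 0.6], [-0.2, 0.0]]
shelf [ 0.5022  0.1808 -0.0323]
[[-0.0, -0.3], [0.4, -0.3], [-0.9, -0.4], [-0.8, 0.2], [-0.0, -0.1], [0.2, -0.3], [0.8, 0.4], [0.5, 0.7], [0.0, -0.3], [-0.4, 0.4]]
shelf [ 0.5011  0.1809 -0.0331]
[[-0.3, -0.5], [-0.1, -1.2], [-1.7, -0.3], [1.5, 1.0], [0.1, 0.5], [0.6, 0.1], [-0.2, -0.4], [0.4, -1.5], [-0.6, 0.6], [0.0, 0.1]]
mus [ 0.5528 -0.1031  0.4764] [[0.9, -0.7], [-1.5, 0.1], [5.5, 6.9], [-0.5, -0.4], [-0.3, 1.5], [-1.0, -1.4], [0.4, -1.2], [0.6, 0.1]]
top [ 23.3 229.7] 742 world [0.4742 0.8848] yaw 1.451 len [0.027 0.525]
top [222.3 214.1] 120 world [0.5071 0.2853] yaw -0.011 len [0.021 0.064]
top [290.6 215.2] 116 world [0.4995 0.078 ] yaw -0.057 len [0.02  0.066]
top [292.1 245.1] 349 world [0.4091 0.0755] yaw 0.864 len [0.054 0.072]
side [286.2 274.1] 125 world [0.5066 0.2847] yaw -0.025 len [0.018 0.067]
```

```bash
cat >> h.py <<'E'
def now():
    s=arm.sense(); x=Ro.from_quat(s["tcp_rot"]).as_matrix()[:,0]
    return np.r_[s["tool_pos"],np.arctan2(x[1],x[0])],s
def go(wps,lin=.06,rot=.17):  # wps: (x,y,z,phi,hand); prints rows in calls of 5
    p,_=now(); rows=[]
    for *w,h in wps:
        d=np.array(w)-p; d[3]=(d[3]+np.pi)%(2*np.pi)-np.pi if abs(d[3])>np.pi else d[3]
        n=max(1,int(np.ceil(max(np.linalg.norm(d[:3])/lin,abs(d[3])/rot)-1e-6)))
        for _ in range(n):
            q=d/n; c,s=np.cos(p[3]),np.sin(p[3]); sx=[c*q[0]+s*q[1],s*q[0]-c*q[1],-q[2]]
            r=[round(v,3) for v in sx]+[round(-q[3],3)]
            rows.append([h,r[0],r[1],r[2],0,0,r[3]])
            dd=np.array([c*r[0]+s*r[1],s*r[0]-c*r[1],-r[2],-r[3]]); p=p+dd
    for i in range(0,len(rows),5): print(str([[ [float(v) if v else 0 for v in r] for r in rows[i:i+5]]]).replace(" ",""))
E
python3 - <<'E'
from h import *
f=np.pi/2-.045
go([(.498,.076,.2,f,.5),(.498,.076,.2,f,.5)])
E
```

```text
[[[0.5,0.04,-0.041,0.004,0,0,-0.092],[0.5,0.044,-0.037,0.004,0,0,-0.092],[0.5,0.047,-0.033,0.004,0,0,-0.092],[0.5,0.05,-0.028,0.004,0,0,-0.092],[0.5,0.052,-0.023,0.004,0,0,-0.092]]]
[[[0.5,0.054,-0.019,0.004,0,0,-0.092],[0.5,0.056,-0.013,0.004,0,0,-0.092],[0.5,0.057,-0.008,0.004,0,0,-0.092],[0.5,0.057,-0.003,0.004,0,0,-0.092],[0.5,0.057,0.002,0.004,0,0,-0.092]]]
[[[0.5,0.057,0.007,0.004,0,0,-0.092],[0.5,0.056,0.013,0.004,0,0,-0.092],[0.5,0,0.001,-0.003,0,0,0.004]]]
```

{"op": "carry_out", "data": {
  "plan": [
    [[0.5, 0.04, -0.041, 0.004, 0, 0, -0.092], [0.5, 0.044, -0.037, 0.004, 0, 0, -0.092], [0.5, 0.047, -0.033, 0.004, 0, 0, -0.092], [0.5, 0.05, -0.028, 0.004, 0, 0, -0.092], [0.5, 0.052, -0.023, 0.004, 0, 0, -0.092]]
  ]
}}

```text
t: 1.82
tool_pos: [0.3578, -0.2989, 0.2254]
tcp_rot: [0.903, 0.43, 0.0, 0.0]
wrist_force: [0.8, 0.2, 0.6]
width: 0.0429
grip_force: 0.0
```

{"op": "carry_out", "data": {
  "plan": [
    [[0.5, 0.054, -0.019, 0.004, 0, 0, -0.092], [0.5, 0.056, -0.013, 0.004, 0, 0, -0.092], [0.5, 0.057, -0.008, 0.004, 0, 0, -0.092], [0.5, 0.057, -0.003, 0.004, 0, 0, -0.092], [0.5, 0.057, 0.002, 0.004, 0, 0, -0.092]]
  ]
}}

```text
t: 2.45
tool_pos: [0.4579, -0.0304, 0.2057]
tcp_rot: [0.781, 0.624, 0.0, 0.001]
wrist_force: [0.6, -0.8, 0.0]
width: 0.0423
grip_force: 0.0
```

{"op": "carry_out", "data": {
  "plan": [
    [[0.5, 0.057, 0.007, 0.004, 0, 0, -0.092], [0.5, 0.056, 0.013, 0.004, 0, 0, -0.092], [0.5, 0, 0, 0, 0, 0, 0], [0.5, 0, 0, 0, 0, 0, 0]]
  ]
}}

```text
t: 2.95
tool_pos: [0.4969, 0.0755, 0.1972]
tcp_rot: [0.721, 0.693, -0.0, 0.0]
wrist_force: [0.4, -0.3, -0.0]
width: 0.0425
grip_force: 0.0
```

```bash
python3 - <<'E'
from h import *
p,s=now();print(p,s["t"],s["width"],s["q"].round(2))
f=np.pi/2-.045
go([(.498,.076,.132,f,.5)],lin=.035)
# check calibration & mat, muscle
im=arm.camera("top");cv2.imwrite("pics/top1.png",im[:,:,::-1])
si=arm.camera("side");cv2.imwrite("pics/side1.png",si[:,:,::-1])
for c in("top","side"):
  for l in("mat","muscle_model","muscle_grip"): print(c,l,[(d["uv"],d["conf"]) for d in arm.mark_of(l,c)][:2])
for c,i in(("top",im),("side",si)):
    h=cv2.cvtColor(i,cv2.COLOR_RGB2HSV)
    mk=(((h[...,0]<8)|(h[...,0]>172))&(h[...,1]>120)&(h[...,2]>40)).astype("uint8")
    n,l,st,ce=cv2.connectedComponentsWithStats(mk)
    for k in range(1,n):
        if st[k,4]>60:
            v,u=np.nonzero(l==k); w=plane(np.c_[u,v],c,.065); e,V=np.linalg.eigh(np.cov(w.T)); print(c,ce[k].round(1),st[k,4],w.mean(0).round(4),"yaw",np.arctan2(V[1,1],V[0,1]).round(3),np.sqrt(12*e).round(3))
E
```

```text
[0.49691993 0.07554207 0.19721097 1.53033959] 2.95 0.0424918129632771 [ 0.01  0.    1.94 -0.    1.2   0.05]
[[[0.5,0,0.001,0.033,0,0,0.002],[0.5,0,0.001,0.033,0,0,0.002]]]
top mat [([422.6, 244.1], 0.92)]
top muscle_model [([345.0, 205.0], 0.64)]
top muscle_grip [([345.3, 205.3], 0.71)]
side mat [([318.3, 145.7], 0.96)]
side muscle_model [([279.4, 192.4], 0.68)]
side muscle_grip [([276.8, 180.6], 0.56)]
top [295.2 218.8] 2711 [0.4947 0.0628] yaw -3.113 [0.198 0.291]
top [345.9 200.1] 393 [ 0.5505 -0.0999] yaw -2.621 [0.035 0.115]
top [303.2 348.9] 7110 [0.0969 0.0476] yaw -3.112 [0.15  0.445]
top [346.2 369.2] 128 [ 0.0333 -0.0809] yaw -2.953 [0.021 0.082]
top [349.9 403.5] 120 [-0.0656 -0.0881] yaw -2.668 [0.031 0.084]
top [358.5 408. ] 61 [-0.079  -0.1133] yaw -3.094 [0.008 0.064]
side [427.   28.4] 3112 [-0.1181 -1.1403] yaw -2.406 [0.168 0.917]
side [317.8  58.8] 296 [ 0.4025 -0.8482] yaw -2.569 [0.03  0.409]
side [314.6  78.6] 1134 [ 0.418  -0.6936] yaw -2.623 [0.158 0.465]
side [479.1 127.7] 113 [-0.1531 -0.3838] yaw 1.633 [0.069 0.184]
side [484.6 153.1] 173 [-0.1359 -0.2459] yaw 1.074 [0.035 0.097]
side [264.7 185.1] 87 [ 0.5838 -0.0814] yaw 1.346 [0.032 0.044]
side [471.7 238.8] 220 [-0.0031  0.1196] yaw -2.658 [0.037 0.132]
```

View pics/top1.png

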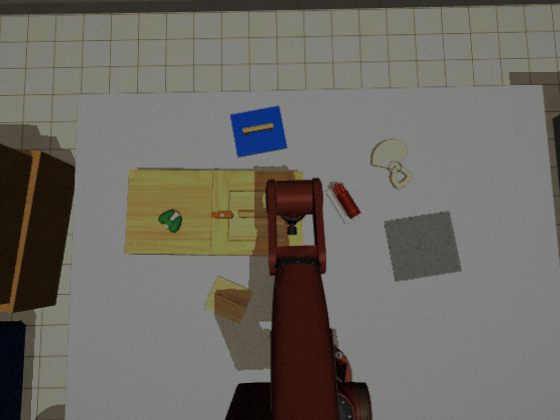

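The gripper is over the near button at about (292,220). The mat corners are about (384,220), (450,211), (461,271) and (395,281). Next I descend, close and twist.

{"op": "carry_out", "data": {
  "plan": [
    [[0.5, 0, 0.001, 0.033, 0, 0, 0], [0.5, 0, 0, 0.032, 0, 0, 0], [0.5, 0, 0, 0, 0, 0, 0], [0.1, 0, 0, 0, 0, 0, 0], [0.1, 0, 0, 0, 0, 0, 0]]
  ],
  "grip_force": 30
}}

```text
t: 3.98
tool_pos: [0.4984, 0.0755, 0.134]
tcp_rot: [0.721, 0.693, -0.0, 0.0]
wrist_force: [-4.1, 0.2, 3.4]
width: 0.0164
grip_force: 30.4
```

{"op": "carry_out", "data": {
  "plan": [
    [[0.1, 0, 0, 0, 0, 0, 0], [0.1, 0, 0, 0, 0, 0, 0]]
  ]
}}

```text
t: 4.22
tool_pos: [0.4984, 0.0755, 0.134]
tcp_rot: [0.721, 0.693, 0.0, 0.0]
wrist_force: [-5.3, -0.9, 5.3]
width: 0.017
grip_force: 30.7
```

{"op": "carry_out", "data": {
  "plan": [
    [[0.1, 0, 0, 0, 0, 0, 0.16], [0.1, 0, 0, 0, 0, 0, 0.16], [0.1, 0, 0, 0, 0, 0, 0.16], [0.1, 0, 0, 0, 0, 0, 0.16], [0.1, 0, 0, 0, 0, 0, 0.16]]
  ]
}}

```text
t: 4.85
tool_pos: [0.4983, 0.0756, 0.134]
tcp_rot: [0.935, 0.355, 0.0, 0.0]
wrist_force: [-4.5, -0.7, 5.8]
width: 0.0164
grip_force: 30.7
```

{"op": "carry_out", "data": {
  "plan": [
    [[0.1, 0, 0, 0, 0, 0, 0.16], [0.1, 0, 0, 0, 0, 0, 0.16], [0.1, 0, 0, 0, 0, 0, 0.16], [0.1, 0, 0, 0, 0, 0, 0.16], [0.1, 0, 0, 0, 0, 0, 0]]
  ]
}}

```text
t: 5.48
tool_pos: [0.4982, 0.0756, 0.134]
tcp_rot: [0.999, 0.044, -0.0, 0.0]
wrist_force: [-4.7, -0.9, 6.6]
width: 0.0168
grip_force: 30.7
```

{"op": "carry_out", "data": {
  "plan": [
    [[0.4, 0, 0, 0, 0, 0, 0], [0.4, 0, 0, 0, 0, 0, 0], [0.4, 0, 0, -0.05, 0, 0, 0], [0.4, 0, 0, -0.02, 0, 0, 0]]
  ]
}}

```text
t: 5.98
tool_pos: [0.5002, 0.0756, 0.2052]
tcp_rot: [0.999, 0.045, 0.003, 0.0]
wrist_force: [-0.3, -0.2, -0.1]
width: 0.0343
grip_force: 0.0
```

```bash
python3 - <<'E'
from h import *
p,s=now();print(p,s["q"].round(2))
f=np.pi/2-.02
go([(.505,.286,.2,f,.5),(.505,.286,.134,f,.5)],lin=.055)
print("mat",plane([[422.6,245.9],[422.6,244.1],[384.5,220.5],[450.5,211],[461,271],[394.5,281]],"top",.003))
E
```

```text
[0.50017804 0.07559822 0.20522886 0.08979201] [ 0.01 -0.    1.93  0.    1.21  1.49]
[[[0.5,0.003,-0.023,0.001,0,0,-0.162],[0.5,0.006,-0.023,0.001,0,0,-0.162],[0.5,0.01,-0.021,0.001,0,0,-0.162],[0.5,0.013,-0.019,0.001,0,0,-0.162],[0.5,0.016,-0.017,0.001,0,0,-0.162]]]
[[[0.5,0.019,-0.014,0.001,0,0,-0.162],[0.5,0.021,-0.011,0.001,0,0,-0.162],[0.5,0.022,-0.007,0.001,0,0,-0.162],[0.5,0.023,-0.004,0.001,0,0,-0.162],[0.5,0,0,0.031,0,0,-0.002]]]
[[[0.5,0,0,0.031,0,0,-0.002]]]
mat [[ 0.40250421 -0.35464688]
 [ 0.40838982 -0.3550018 ]
 [ 0.48866645 -0.23402517]
 [ 0.51584394 -0.45366429]
 [ 0.31869803 -0.47427508]
 [ 0.29069958 -0.25671848]]
```

{"op": "carry_out", "data": {
  "plan": [
    [[0.5, 0.003, -0.023, 0.001, 0, 0, -0.162], [0.5, 0.006, -0.023, 0.001, 0, 0, -0.162], [0.5, 0.01, -0.021, 0.001, 0, 0, -0.162], [0.5, 0.013, -0.019, 0.001, 0, 0, -0.162], [0.5, 0.016, -0.017, 0.001, 0, 0, -0.162]]
  ]
}}

```text
t: 6.6
tool_pos: [0.5013, 0.193, 0.1974]
tcp_rot: [0.899, 0.437, 0.001, 0.0]
wrist_force: [-0.3, -0.1, -0.2]
width: 0.0428
grip_force: 0.0
```

{"op": "carry_out", "data": {
  "plan": [
    [[0.5, 0.019, -0.014, 0.001, 0, 0, -0.162], [0.5, 0.021, -0.011, 0.001, 0, 0, -0.162], [0.5, 0.022, -0.007, 0.001, 0, 0, -0.162], [0.5, 0.023, -0.004, 0.001, 0, 0, -0.162], [0.5, 0, 0, 0, 0, 0, 0]]
  ]
}}

```text
t: 7.22
tool_pos: [0.5037, 0.2871, 0.1932]
tcp_rot: [0.715, 0.699, 0.0, 0.0]
wrist_force: [0.7, -0.3, 0.0]
width: 0.0427
grip_force: 0.0
```

```bash
python3 - <<'E'
from h import *
p,s=now();print(p,s["t"],s["width"])
go([(.505,.286,.134,np.pi/2-.02,.5)],lin=.035)
E
```

```text
[0.50367394 0.28709589 0.19324679 1.54884122] 7.225 0.04273287327158298
[[[0.5,-0.001,0.001,0.03,0,0,-0.001],[0.5,-0.001,0.001,0.03,0,0,-0.001]]]
```

{"op": "carry_out", "data": {
  "plan": [
    [[0.5, -0.001, 0.001, 0.03, 0, 0, 0], [0.5, 0, 0, 0.03, 0, 0, 0], [0.5, 0, 0, 0, 0, 0, 0], [0.1, 0, 0, 0, 0, 0, 0], [0.1, 0, 0, 0, 0, 0, 0]]
  ]
}}

```text
t: 7.85
tool_pos: [0.5052, 0.2849, 0.1351]
tcp_rot: [0.715, 0.699, 0.001, 0.0]
wrist_force: [-2.4, -1.1, 2.4]
width: 0.0165
grip_force: 30.6
```

{"op": "carry_out", "data": {
  "plan": [
    [[0.1, 0, 0, 0, 0, 0, 0], [0.1, 0, 0, 0, 0, 0, 0.16], [0.1, 0, 0, 0, 0, 0, 0.16], [0.1, 0, 0, 0, 0, 0, 0.16], [0.1, 0, 0, 0, 0, 0, 0.16]]
  ]
}}

```text
t: 8.48
tool_pos: [0.5048, 0.285, 0.135]
tcp_rot: [0.9, 0.436, 0.0, 0.0]
wrist_force: [-3.3, -1.1, 5.9]
width: 0.0168
grip_force: 30.9
```

{"op": "carry_out", "data": {
  "plan": [
    [[0.1, 0, 0, 0, 0, 0, 0.16], [0.1, 0, 0, 0, 0, 0, 0.16], [0.1, 0, 0, 0, 0, 0, 0.16], [0.1, 0, 0, 0, 0, 0, 0.16], [0.1, 0, 0, 0, 0, 0, 0.16]]
  ]
}}

```text
t: 9.1
tool_pos: [0.5046, 0.2854, 0.1351]
tcp_rot: [0.999, 0.051, 0.0, -0.001]
wrist_force: [-4.1, 0.4, 4.5]
width: 0.0166
grip_force: 30.9
```

{"op": "carry_out", "data": {
  "plan": [
    [[0.1, 0, 0, 0, 0, 0, 0], [0.4, 0, 0, 0, 0, 0, 0], [0.4, 0, 0, 0, 0, 0, 0], [0.4, 0, 0, -0.05, 0, 0, 0], [0.4, 0, 0, -0.02, 0, 0, 0]]
  ]
}}

```text
t: 9.72
tool_pos: [0.5064, 0.2855, 0.2064]
tcp_rot: [0.999, 0.054, 0.003, -0.001]
wrist_force: [1.3, 0.2, 0.1]
width: 0.0339
grip_force: 0.0
```

```bash
python3 - <<'E'
from h import *
p,s=now();print(p,s["q"].round(2))
f=np.pi/2-.033
go([(.5016,.181,.2,f,.5)],lin=.055)
cv2.imwrite("pics/side2.png",cv2.resize(arm.camera("side")[120:420,180:400,::-1],None,fx=2,fy=2))
for l in("button_near_end_bar","button_door_end_bar"): print(arm.mark_of(l,"side"))
E
```

```text
[0.50639849 0.28549306 0.20635581 0.10770388] [ 0.39  0.16  1.76 -0.    1.22  1.86]
[[[0.5,-0.002,0.011,0.001,0,0,-0.159],[0.5,-0.004,0.011,0.001,0,0,-0.159],[0.5,-0.005,0.01,0.001,0,0,-0.159],[0.5,-0.007,0.009,0.001,0,0,-0.159],[0.5,-0.008,0.008,0.001,0,0,-0.159]]]
[[[0.5,-0.009,0.007,0.001,0,0,-0.159],[0.5,-0.01,0.005,0.001,0,0,-0.159],[0.5,-0.011,0.003,0.001,0,0,-0.159],[0.5,-0.012,0.002,0.001,0,0,-0.159]]]Traceback (most recent call last):
  File "<stdin>", line 6, in <module>
ValueError: it knows: bay_floor, button_door_end_pivot, button_near_end_pivot, hatch, hip_bone, mat, muscle_grip, muscle_model, panel, panel_pull, shelf, skin_block, thyroid
```

View pics/side2.png

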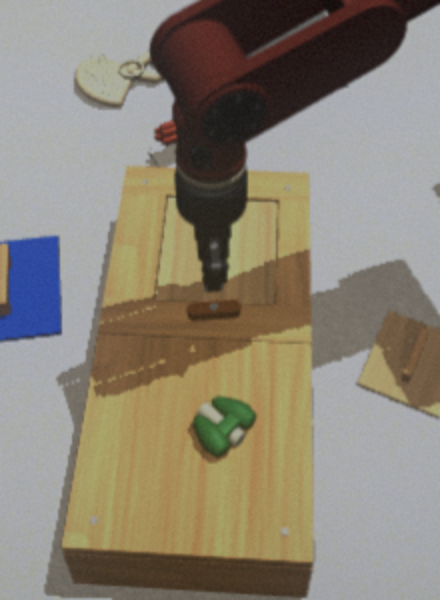

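The door-end button at (214,309) in the crop now lies across, clear of the panel. The near one is hidden by the arm but turned by the same method. Now the pull.

{"op": "carry_out", "data": {
  "plan": [
    [[0.5, -0.002, 0.011, 0.001, 0, 0, -0.159], [0.5, -0.004, 0.011, 0.001, 0, 0, -0.159], [0.5, -0.005, 0.01, 0.001, 0, 0, -0.159], [0.5, -0.007, 0.009, 0.001, 0, 0, -0.159], [0.5, -0.008, 0.008, 0.001, 0, 0, -0.159]]
  ],
  "grip_force": 60
}}

```text
t: 10.4
tool_pos: [0.5005, 0.2276, 0.197]
tcp_rot: [0.899, 0.439, -0.001, -0.0]
wrist_force: [-0.4, -0.5, -0.7]
width: 0.0429
grip_force: 0.0
```

{"op": "carry_out", "data": {
  "plan": [
    [[0.5, -0.009, 0.007, 0.001, 0, 0, -0.159], [0.5, -0.01, 0.005, 0.001, 0, 0, -0.159], [0.5, -0.011, 0.003, 0.001, 0, 0, -0.159], [0.5, -0.012, 0.002, 0.001, 0, 0, -0.159], [0.5, 0, 0, 0, 0, 0, 0]]
  ]
}}

```text
t: 11.02
tool_pos: [0.4986, 0.1814, 0.1931]
tcp_rot: [0.719, 0.695, -0.001, -0.0]
wrist_force: [-0.6, -0.3, -0.3]
width: 0.0429
grip_force: 0.0
```

```bash
python3 - <<'E'
from h import *
p,s=now();print(p,s["t"],s["width"])
go([(.5016,.181,.134,np.pi/2-.033,.5)],lin=.035)
cv2.imwrite("pics/side3.png",cv2.resize(arm.camera("side")[160:320,200:360,::-1],None,fx=3,fy=3))
E
```

```text
[0.49856759 0.18138511 0.19313182 1.53568223] 11.025 0.04286732331032407
[[[0.5,0,0.002,0.03,0,0,-0.001],[0.5,0,0.002,0.03,0,0,-0.001]]]
```

View pics/side3.png

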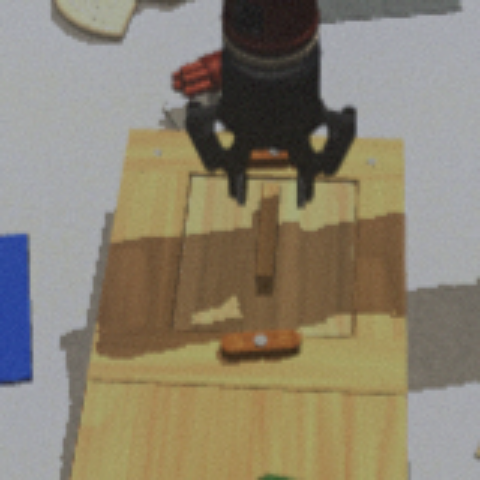

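Both buttons lie across and clear, at (268,155) and (260,343) in the crop. The open jaws straddle the pull at (267,240). I'll descend, grip and lift a little.

{"op": "carry_out", "data": {
  "plan": [
    [[0.5, 0, 0.002, 0.03, 0, 0, 0], [0.5, 0, 0.001, 0.03, 0, 0, 0], [0.5, 0, 0, 0, 0, 0, 0], [0.1, 0, 0, 0, 0, 0, 0], [0.1, 0, 0, 0, 0, 0, 0]]
  ]
}}

```text
t: 11.7
tool_pos: [0.5034, 0.1824, 0.1361]
tcp_rot: [0.718, 0.696, 0.001, 0.001]
wrist_force: [1.5, 1.2, -2.7]
width: 0.0147
grip_force: 60.5
```

{"op": "carry_out", "data": {
  "plan": [
    [[0.1, 0, 0, 0, 0, 0, 0], [0.1, 0, 0, 0, 0, 0, 0], [0.1, 0, 0, -0.004, 0, 0, 0], [0.1, 0, 0, -0.006, 0, 0, 0], [0.1, 0, 0, -0.01, 0, 0, 0]]
  ]
}}

```text
t: 12.32
tool_pos: [0.501, 0.1816, 0.1536]
tcp_rot: [0.718, 0.696, -0.001, -0.001]
wrist_force: [-0.3, -0.0, -3.2]
width: 0.015
grip_force: 60.3
```

{"op": "carry_out", "data": {
  "plan": [
    [[0.1, 0, 0, -0.03, 0, 0, 0], [0.1, 0, 0, -0.03, 0, 0, 0], [0.1, 0, 0, -0.03, 0, 0, 0], [0.1, 0, 0, 0, 0, 0, 0], [0.1, 0, 0, 0, 0, 0, 0]]
  ]
}}

```text
t: 12.95
tool_pos: [0.5013, 0.1817, 0.2432]
tcp_rot: [0.718, 0.696, -0.001, -0.0]
wrist_force: [-0.7, -0.2, -3.3]
width: 0.0147
grip_force: 60.4
```

```bash
python3 - <<'E'
from h import *
p,s=now();print(p,s["t"],s["wrist_force"],s["q"].round(2))
# grip relative to panel: world yaw of panel -.033 when phi=p[3]; on mat yaw .12
f=p[3]+.15
go([(.403,-.357,.22,f,.1)],lin=.03)
E
```

```text
[0.50131705 0.18173486 0.24315484 1.53875449] 12.95 [-0.68476376 -0.19647958 -3.34289446] [ 0.22  0.02  1.83 -0.    1.29  0.25]
[[[0.1,-0.029,-0.004,0.001,0,0,-0.008],[0.1,-0.028,-0.004,0.001,0,0,-0.008],[0.1,-0.028,-0.005,0.001,0,0,-0.008],[0.1,-0.028,-0.005,0.001,0,0,-0.008],[0.1,-0.028,-0.005,0.001,0,0,-0.008]]]
[[[0.1,-0.028,-0.005,0.001,0,0,-0.008],[0.1,-0.028,-0.006,0.001,0,0,-0.008],[0.1,-0.028,-0.006,0.001,0,0,-0.008],[0.1,-0.028,-0.006,0.001,0,0,-0.008],[0.1,-0.028,-0.006,0.001,0,0,-0.008]]]
[[[0.1,-0.028,-0.007,0.001,0,0,-0.008],[0.1,-0.028,-0.007,0.001,0,0,-0.008],[0.1,-0.028,-0.007,0.001,0,0,-0.008],[0.1,-0.028,-0.007,0.001,0,0,-0.008],[0.1,-0.028,-0.007,0.001,0,0,-0.008]]]
[[[0.1,-0.028,-0.008,0.001,0,0,-0.008],[0.1,-0.028,-0.008,0.001,0,0,-0.008],[0.1,-0.028,-0.008,0.001,0,0,-0.008],[0.1,-0.028,-0.008,0.001,0,0,-0.008]]]
```

{"op": "carry_out", "data": {
  "plan": [
    [[0.1, -0.029, -0.004, 0.001, 0, 0, -0.008], [0.1, -0.028, -0.004, 0.001, 0, 0, -0.008], [0.1, -0.028, -0.005, 0.001, 0, 0, -0.008], [0.1, -0.028, -0.005, 0.001, 0, 0, -0.008], [0.1, -0.028, -0.005, 0.001, 0, 0, -0.008]]
  ]
}}

```text
t: 13.58
tool_pos: [0.4751, 0.0405, 0.2367]
tcp_rot: [0.704, 0.71, -0.001, -0.002]
wrist_force: [0.7, 0.1, -4.2]
width: 0.0153
grip_force: 60.3
```

{"op": "carry_out", "data": {
  "plan": [
    [[0.1, -0.028, -0.005, 0.001, 0, 0, -0.008], [0.1, -0.028, -0.006, 0.001, 0, 0, -0.008], [0.1, -0.028, -0.006, 0.001, 0, 0, -0.008], [0.1, -0.028, -0.006, 0.001, 0, 0, -0.008], [0.1, -0.028, -0.006, 0.001, 0, 0, -0.008]]
  ]
}}

```text
t: 14.2
tool_pos: [0.4495, -0.0997, 0.2319]
tcp_rot: [0.69, 0.724, -0.001, -0.002]
wrist_force: [-0.1, -0.8, -3.0]
width: 0.015
grip_force: 60.4
```

{"op": "carry_out", "data": {
  "plan": [
    [[0.1, -0.028, -0.007, 0.001, 0, 0, -0.008], [0.1, -0.028, -0.007, 0.001, 0, 0, -0.008], [0.1, -0.028, -0.007, 0.001, 0, 0, -0.008], [0.1, -0.028, -0.007, 0.001, 0, 0, -0.008], [0.1, -0.028, -0.007, 0.001, 0, 0, -0.008]]
  ]
}}

```text
t: 14.82
tool_pos: [0.4237, -0.2413, 0.2268]
tcp_rot: [0.675, 0.738, -0.0, -0.002]
wrist_force: [0.5, -0.4, -3.0]
width: 0.0146
grip_force: 60.4
```

{"op": "carry_out", "data": {
  "plan": [
    [[0.1, -0.028, -0.008, 0.001, 0, 0, -0.008], [0.1, -0.028, -0.008, 0.001, 0, 0, -0.008], [0.1, -0.028, -0.008, 0.001, 0, 0, -0.008], [0.1, -0.028, -0.008, 0.001, 0, 0, -0.008], [0.1, 0, 0, 0, 0, 0, 0]]
  ]
}}

```text
t: 15.45
tool_pos: [0.4032, -0.3566, 0.2228]
tcp_rot: [0.664, 0.747, 0.0, -0.002]
wrist_force: [0.4, 1.2, -3.4]
width: 0.0147
grip_force: 60.4
```

```bash
python3 - <<'E'
from h import *
p,s=now();print(p,s["t"],s["wrist_force"],s["width"])
f=np.pi/2+.115
go([(.403,-.357,.045,p[3],.1)],lin=.03)
for c in("top","side"):cv2.imwrite(f"pics/{c}4.png",arm.camera(c)[:,:,::-1])
im=np.hstack([cv2.imread("pics/top4.png")[120:320,280:520],cv2.imread("pics/side4.png")[60:260,200:440]])
cv2.imwrite("pics/c4.png",cv2.resize(im,None,fx=1.6,fy=1.6))
E
```

```text
[ 0.4031551  -0.35662904  0.22284984  1.68826327] 15.45 [ 0.41336618  1.16113139 -3.42537221] 0.01467229052707273
[[[0.1,0,0,0.03,0,0,0],[0.1,0,0,0.03,0,0,0],[0.1,0,0,0.03,0,0,0],[0.1,0,0,0.03,0,0,0],[0.1,0,0,0.03,0,0,0]]]
[[[0.1,0,0,0.03,0,0,0]]]
```

View pics/c4.png

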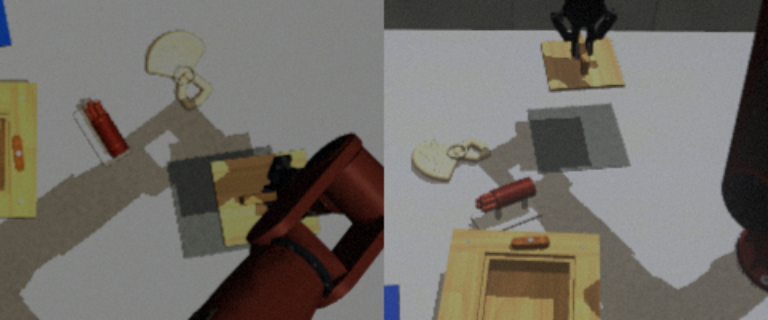

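The panel is level in the jaws and above the mat. Lowering it.

{"op": "carry_out", "data": {
  "plan": [
    [[0.1, 0, 0, 0.03, 0, 0, 0], [0.1, 0, 0, 0.04, 0, 0, 0], [0.1, 0, 0, 0.04, 0, 0, 0], [0.1, 0, 0, 0.035, 0, 0, 0], [0.1, 0, 0, 0.02, 0, 0, 0]]
  ]
}}

```text
t: 16.18
tool_pos: [0.4033, -0.3529, 0.0573]
tcp_rot: [0.663, 0.749, 0.001, -0.003]
wrist_force: [0.1, 0.1, -2.9]
width: 0.015
grip_force: 60.3
```

{"op": "carry_out", "data": {
  "plan": [
    [[0.1, 0, 0, 0.01, 0, 0, 0], [0.1, 0, 0, 0.003, 0, 0, 0], [0.1, 0, 0, 0.002, 0, 0, 0], [0.1, 0, 0, 0, 0, 0, 0], [0.1, 0, 0, 0, 0, 0, 0]]
  ]
}}

```text
t: 16.8
tool_pos: [0.405, -0.3564, 0.0461]
tcp_rot: [0.663, 0.748, -0.0, 0.001]
wrist_force: [-0.3, 0.4, -3.5]
width: 0.0148
grip_force: 60.3
```

{"op": "carry_out", "data": {
  "plan": [
    [[0.1, 0, 0, 0.005, 0, 0, 0], [0.1, 0, 0, 0.002, 0, 0, 0], [0.1, 0, 0, 0.001, 0, 0, 0], [0.1, 0, 0, 0.001, 0, 0, 0], [0.1, 0, 0, 0, 0, 0, 0]]
  ]
}}

```text
t: 17.42
tool_pos: [0.4043, -0.3557, 0.037]
tcp_rot: [0.663, 0.748, 0.0, -0.001]
wrist_force: [-3.7, 3.4, 6.8]
width: 0.0151
grip_force: 61.5
```

{"op": "carry_out", "data": {
  "plan": [
    [[0.1, 0, 0, 0.001, 0, 0, 0], [0.1, 0, 0, 0.001, 0, 0, 0], [0.1, 0, 0, 0, 0, 0, 0]]
  ]
}}

```text
t: 17.8
tool_pos: [0.4043, -0.3557, 0.0369]
tcp_rot: [0.663, 0.748, 0.0, -0.001]
wrist_force: [-8.0, 6.9, 17.2]
width: 0.0147
grip_force: 63.3
```

{"op": "carry_out", "data": {
  "plan": [
    [[0.1, 0, 0, -0.001, 0, 0, 0], [0.5, 0, 0, 0, 0, 0, 0], [0.5, 0, 0, 0, 0, 0, 0], [0.5, 0, 0, 0, 0, 0, 0], [0.5, 0, 0, -0.02, 0, 0, 0]]
  ]
}}

```text
t: 18.42
tool_pos: [0.4034, -0.3546, 0.0536]
tcp_rot: [0.663, 0.748, 0.0, -0.002]
wrist_force: [-0.2, -0.2, 0.3]
width: 0.0428
grip_force: 0.0
```

{"op": "carry_out", "data": {
  "plan": [
    [[0.8, 0, 0, -0.04, 0, 0, 0], [0.8, 0, 0, -0.04, 0, 0, 0], [0.8, 0, 0, -0.04, 0, 0, 0]]
  ]
}}

```text
t: 18.8
tool_pos: [0.4046, -0.3559, 0.1763]
tcp_rot: [0.663, 0.748, 0.0, 0.0]
wrist_force: [0.1, -0.2, -0.0]
width: 0.0678
grip_force: 0.0
```

```bash
python3 - <<'E'
from h import *
p,s=now();print(p,s["t"],s["wrist_force"],s["q"].round(2))
t=cv2.imread("pics/top4.png")[150:250,290:390]; s_=cv2.imread("pics/side4.png")[150:250,230:330]
cv2.imwrite("pics/m4.png",cv2.resize(np.hstack([t,s_]),None,fx=4,fy=4,interpolation=cv2.INTER_CUBIC))
for c in("top","side"):
  im=arm.camera(c); cv2.imwrite(f"pics/{c}5.png",im[:,:,::-1])
  for l in("muscle_model","muscle_grip","panel","mat"): print(c,l,[(d["uv"],d["conf"]) for d in arm.mark_of(l,c)][:4])
E
```

```text
[ 0.40455867 -0.35588777  0.17626725  1.69076531] 18.8 [ 0.05799562 -0.18844777 -0.0013741 ] [-0.85  0.11  1.88  0.    1.16 -0.97]
top muscle_model [([344.6, 205.7], 0.69)]
top muscle_grip [([348.5, 204.6], 0.95)]
top panel [([424.7, 244.1], 0.88), ([226.9, 300.0], 0.73), ([257.0, 131.1], 0.67)]
top mat []
side muscle_model [([289.5, 335.4], 0.68), ([273.5, 195.5], 0.65)]
side muscle_grip [([276.9, 180.7], 0.59), ([286.2, 263.9], 0.16)]
side panel [([318.4, 144.2], 0.92), ([180.4, 261.9], 0.72)]
side mat []
```

View pics/m4.png

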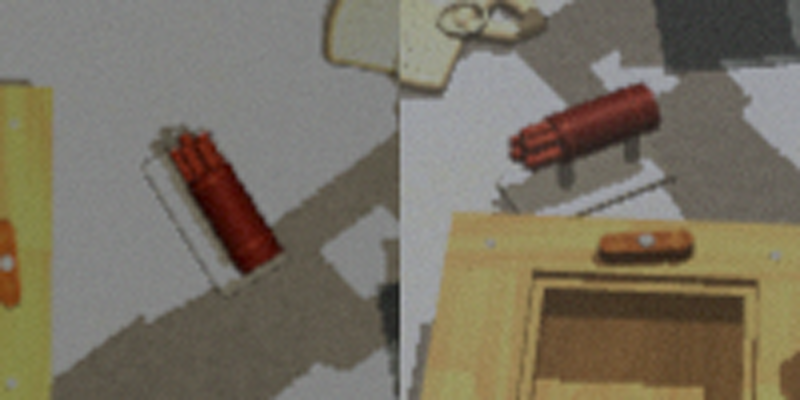

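The model crop shows three base corners in the top view at (147,162), (222,293) and (285,255). The side view gives base corners at (520,212), (676,178) and (497,178).

```bash
python3 - <<'E'
from h import *
T=lambda u,v:np.array([290+(u+.5)/4-.5,150+(v+.5)/4-.5]);S=lambda u,v:np.array([230+(u-400+.5)/4-.5,150+(v+.5)/4-.5])
Z=.006
m=[((.065,.032,Z),"top",T(147,162),1),((-.065,.032,Z),"top",T(222,293),1),((-.065,-.032,Z),"top",T(285,255),1),
((-.058,0,.06),"top",T(263,262),1),((.027,0,.06),"top",T(207,174),1),
((.065,.032,Z),"side",S(520,212),1),((-.065,.032,Z),"side",S(676,178),1),((.065,-.032,Z),"side",S(497,178),1),((-.058,0,.06),"side",S(650,108),1),((.027,0,.06),"side",S(558,138),1),
((-.01,0,.06),"top",[347.5,204.3],1),((-.01,0,.06),"side",[276.9,180.6],1)]
for mm in(m,[o for o in m if o[1]=="top"],[o for o in m if o[1]=="side"]):
    x,r=fit(mm,[.55,-.1,.5]);print(x.round(4),r.round(1).tolist())
x,r=fit(m,[.55,-.1,.5])
g=x[:2]-.01*np.array([np.cos(x[2]),np.sin(x[2])]);print("grip",g)
# tool y perpendicular to model x: phi = yaw (tool x along model x)
go([(*g,.2,x[2],.9)],lin=.05)
E
```

```text
[ 0.552  -0.1015  0.4713] [[-0.5, -0.4], [-0.2, 1.1], [1.0, 1.5], [-0.3, 0.6], [0.7, -0.7], [1.5, 4.3], [-0.4, -0.2], [-0.6, -0.3], [-0.2, -0.4], [-1.7, 0.3], [0.2, -1.7], [1.3, 0.3]]
[ 0.5525 -0.1004  0.5004] [[-1.1, -0.1], [0.1, 0.9], [1.0, 0.8], [-0.2, 0.2], [0.1, -0.7], [-0.1, -1.9]]
[ 0.5519 -0.103   0.4241] [[0.8, 3.4], [-0.4, 0.2], [-0.4, -1.4], [0.2, -0.2], [-1.8, -0.3], [1.4, 0.0]]
grip [ 0.54309343 -0.10601154]
[[[0.9,0.029,0.021,-0.003,0,0,0.152],[0.9,0.032,0.016,-0.003,0,0,0.152],[0.9,0.034,0.011,-0.003,0,0,0.152],[0.9,0.035,0.006,-0.003,0,0,0.152],[0.9,0.036,0.001,-0.003,0,0,0.152]]]
[[[0.9,0.035,-0.005,-0.003,0,0,0.152],[0.9,0.034,-0.01,-0.003,0,0,0.152],[0.9,0.032,-0.015,-0.003,0,0,0.152]]]
```

{"op": "carry_out", "data": {
  "plan": [
    [[0.9, 0.029, 0.021, -0.003, 0, 0, 0.15], [0.9, 0.032, 0.016, -0.003, 0, 0, 0.15], [0.9, 0.034, 0.011, -0.003, 0, 0, 0.15], [0.9, 0.035, 0.006, -0.003, 0, 0, 0.15], [0.9, 0.036, 0.001, -0.003, 0, 0, 0.15]]
  ],
  "grip_force": 40
}}

```text
t: 19.92
tool_pos: [0.4904, -0.1978, 0.1896]
tcp_rot: [0.893, 0.451, -0.0, -0.001]
wrist_force: [-0.2, -0.0, 0.0]
width: 0.077
grip_force: 0.0
```

{"op": "carry_out", "data": {
  "plan": [
    [[0.9, 0.035, -0.005, -0.003, 0, 0, 0.15], [0.9, 0.034, -0.01, -0.003, 0, 0, 0.15], [0.9, 0.032, -0.015, -0.003, 0, 0, 0.15], [0.9, 0, 0, 0, 0, 0, 0]]
  ]
}}

```text
t: 20.42
tool_pos: [0.541, -0.1036, 0.1988]
tcp_rot: [0.97, 0.245, -0.0, -0.0]
wrist_force: [0.6, 0.6, 0.2]
width: 0.0771
grip_force: 0.0
```

```bash
python3 - <<'E'
from h import *
p,s=now();print(p,s["t"],s["width"])
go([(.5437,-.1057,.1,.495,.9),(.5437,-.1057,.055,.495,.9)],lin=.05)
E
```

```text
[ 0.54098637 -0.1035591   0.19879504  0.4945648 ] 20.425 0.07707532946107647
[[[0.9,0.001,0.002,0.049,0,0,0],[0.9,0.001,0.002,0.049,0,0,0],[0.9,-0.001,-0.001,0.046,0,0,0]]]
```

{"op": "carry_out", "data": {
  "plan": [
    [[0.9, 0.001, 0.002, 0.049, 0, 0, 0], [0.9, 0.001, 0.001, 0.049, 0, 0, 0], [0.9, 0, 0, 0.046, 0, 0, 0], [0.9, 0, 0, 0, 0, 0, 0], [0.3, 0, 0, 0, 0, 0, 0]]
  ]
}}

```text
t: 21.05
tool_pos: [0.5443, -0.1079, 0.0564]
tcp_rot: [0.97, 0.243, 0.001, 0.0]
wrist_force: [-0.4, -0.6, 1.1]
width: 0.0607
grip_force: 0.0
```

{"op": "carry_out", "data": {
  "plan": [
    [[0.3, 0, 0, 0, 0, 0, 0], [0.3, 0, 0, 0, 0, 0, 0], [0.3, 0, 0, 0, 0, 0, 0]]
  ]
}}

```text
t: 21.42
tool_pos: [0.5454, -0.1076, 0.0583]
tcp_rot: [0.97, 0.243, 0.002, 0.001]
wrist_force: [-0.4, 1.1, 6.5]
width: 0.0394
grip_force: 39.9
```

{"op": "carry_out", "data": {
  "plan": [
    [[0.3, 0, 0, -0.005, 0, 0, 0], [0.3, 0, 0, -0.01, 0, 0, 0], [0.3, 0, 0, -0.03, 0, 0, 0], [0.3, 0, 0, -0.04, 0, 0, 0], [0.3, 0, 0, -0.04, 0, 0, 0]]
  ]
}}

```text
t: 22.05
tool_pos: [0.5431, -0.107, 0.1815]
tcp_rot: [0.97, 0.243, -0.0, -0.0]
wrist_force: [0.6, -0.1, -3.2]
width: 0.0385
grip_force: 40.5
```

{"op": "carry_out", "data": {
  "plan": [
    [[0.3, 0, 0, -0.04, 0, 0, 0], [0.3, 0, 0, -0.03, 0, 0, 0], [0.3, 0, 0, 0, 0, 0, 0]]
  ]
}}

```text
t: 22.42
tool_pos: [0.5455, -0.1078, 0.254]
tcp_rot: [0.97, 0.243, 0.003, 0.002]
wrist_force: [-0.0, -1.3, -1.3]
width: 0.0391
grip_force: 40.7
```

```bash
python3 - <<'E'
from h import *
p,s=now();print(p,s["t"],s["width"],s["wrist_force"],s["q"].round(2))
go([(.5013,.171,.25,np.pi/2-.033,.3)],lin=.03,rot=.12)
t=arm.camera("top");s_=arm.camera("side")
cv2.imwrite("pics/top6.png",t[:,:,::-1]);cv2.imwrite("pics/side6.png",s_[:,:,::-1])
E
```

```text
[ 0.54553785 -0.10776321  0.25404028  0.49083626] 22.425 0.03908197103344779 [-0.03606681 -1.33981709 -1.34496971] [-0.32  0.06  1.77 -0.    1.3   0.76]
[[[0.3,0.009,-0.027,0,0,0,-0.105],[0.3,0.012,-0.026,0,0,0,-0.105],[0.3,0.015,-0.024,0,0,0,-0.105],[0.3,0.017,-0.022,0,0,0,-0.105],[0.3,0.019,-0.021,0,0,0,-0.105]]]
[[[0.3,0.021,-0.018,0,0,0,-0.105],[0.3,0.023,-0.016,0,0,0,-0.105],[0.3,0.025,-0.014,0,0,0,-0.105],[0.3,0.026,-0.011,0,0,0,-0.105],[0.3,0.027,-0.008,0,0,0,-0.105]]]
```

{"op": "carry_out", "data": {
  "plan": [
    [[0.3, 0.009, -0.027, 0, 0, 0, -0.105], [0.3, 0.012, -0.026, 0, 0, 0, -0.105], [0.3, 0.015, -0.024, 0, 0, 0, -0.105], [0.3, 0.017, -0.022, 0, 0, 0, -0.105], [0.3, 0.019, -0.021, 0, 0, 0, -0.105]]
  ]
}}

```text
t: 23.15
tool_pos: [0.5192, 0.0336, 0.2472]
tcp_rot: [0.873, 0.488, -0.002, -0.001]
wrist_force: [0.3, 0.0, -2.1]
width: 0.0389
grip_force: 40.5
```

{"op": "carry_out", "data": {
  "plan": [
    [[0.3, 0.021, -0.018, 0, 0, 0, -0.105], [0.3, 0.023, -0.016, 0, 0, 0, -0.105], [0.3, 0.025, -0.014, 0, 0, 0, -0.105], [0.3, 0.026, -0.011, 0, 0, 0, -0.105], [0.3, 0.027, -0.008, 0, 0, 0, -0.105]]
  ]
}}

```text
t: 23.78
tool_pos: [0.497, 0.1721, 0.2472]
tcp_rot: [0.716, 0.698, -0.002, -0.001]
wrist_force: [-0.3, 0.0, -3.0]
width: 0.039
grip_force: 40.5
```

{"op": "carry_out", "data": {
  "plan": [
    [[0.3, 0, 0, 0, 0, 0, 0], [0.3, 0, 0, 0, 0, 0, 0]]
  ]
}}

```text
t: 24.02
tool_pos: [0.4979, 0.171, 0.2484]
tcp_rot: [0.718, 0.696, -0.002, -0.001]
wrist_force: [-0.5, -0.2, -2.8]
width: 0.0391
grip_force: 40.7
```

```bash
python3 - <<'E'
from h import *
p,s=now();print(p,s["t"],s["width"],s["wrist_force"],s["ft_torque"])
t=arm.camera("top");s_=arm.camera("side")
cv2.imwrite("pics/top7.png",t[:,:,::-1]);cv2.imwrite("pics/side7.png",s_[:,:,::-1])
# expected outline of an upright base, held: underside at TCP-.0583
c,sn=np.cos(p[3]),np.sin(p[3]); b=p[2]-.0583
base=[[p[0]+c*(lx+.01)-sn*ly,p[1]+sn*(lx+.01)+c*ly,b+z] for z in(0,.008) for lx,ly in((-.065,-.032),(.065,-.032),(.065,.032),(-.065,.032))]
im=s_[:,:,::-1].copy(); k=3; im=cv2.resize(im[130:330,190:380],None,fx=k,fy=k,interpolation=cv2.INTER_CUBIC)
q=((proj(base,"side")-[190,130]+.5)*k-.5).astype(int)
for a in(0,4):cv2.polylines(im,[q[a:a+4]],True,(255,0,255) if a else (255,0,0),1)
cv2.imwrite("pics/c7.png",im); print(im.shape)
E
```

```text
[0.49794161 0.17099886 0.248379   1.5402428 ] 24.025 0.03905143895353666 [-0.51891123 -0.2420244  -2.78741387] [-0.09224984 -0.02832163 -0.05237737]
(600, 570, 3)
```

View pics/c7.png

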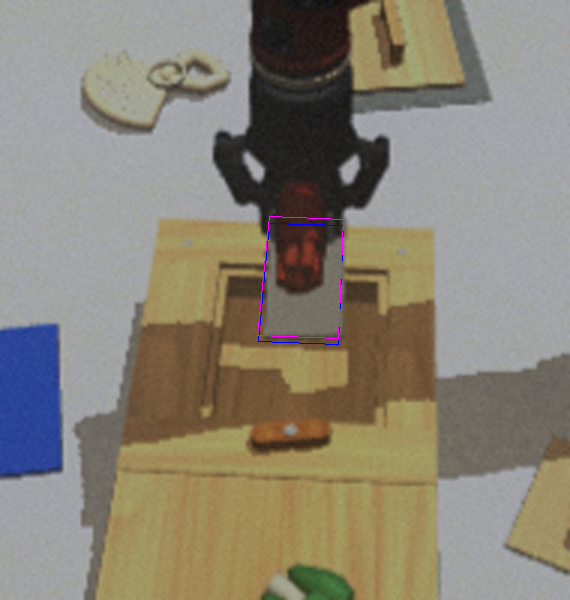

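The model hangs level and the predicted base outline (260–340, 220–340 in the crop) matches it, centred over the opening. The panel lies on the mat, pull up. Lowering.

{"op": "carry_out", "data": {
  "plan": [
    [[0.3, 0, 0.003, 0.03, 0, 0, 0], [0.3, 0, 0, 0.03, 0, 0, 0], [0.3, 0, 0, 0.03, 0, 0, 0], [0.3, 0, 0, 0.02, 0, 0, 0], [0.3, 0, 0, 0, 0, 0, 0]]
  ]
}}

```text
t: 24.75
tool_pos: [0.5002, 0.1703, 0.1381]
tcp_rot: [0.718, 0.696, -0.002, -0.001]
wrist_force: [0.2, 0.4, -2.2]
width: 0.0393
grip_force: 40.6
```

{"op": "carry_out", "data": {
  "plan": [
    [[0.3, 0, 0, 0.015, 0, 0, 0], [0.3, 0, 0, 0.015, 0, 0, 0], [0.3, 0, 0, 0.015, 0, 0, 0], [0.3, 0, 0, 0.01, 0, 0, 0], [0.3, 0, 0, 0, 0, 0, 0]]
  ]
}}

```text
t: 25.38
tool_pos: [0.5009, 0.1713, 0.0839]
tcp_rot: [0.718, 0.696, -0.001, -0.001]
wrist_force: [-0.3, -0.9, -1.4]
width: 0.039
grip_force: 40.7
```

{"op": "carry_out", "data": {
  "plan": [
    [[0.3, 0, 0, 0.006, 0, 0, 0], [0.3, 0, 0, 0.004, 0, 0, 0], [0.3, 0, 0, 0.002, 0, 0, 0], [0.3, 0, 0, 0.001, 0, 0, 0], [0.3, 0, 0, 0, 0, 0, 0]]
  ]
}}

```text
t: 26.0
tool_pos: [0.502, 0.1715, 0.0724]
tcp_rot: [0.718, 0.696, 0.0, 0.0]
wrist_force: [0.2, 0.6, -2.0]
width: 0.0387
grip_force: 40.7
```

{"op": "carry_out", "data": {
  "plan": [
    [[0.3, 0, 0, 0.001, 0, 0, 0], [0.3, 0, 0, 0, 0, 0, 0]]
  ]
}}

```text
t: 26.25
tool_pos: [0.5019, 0.1715, 0.0713]
tcp_rot: [0.718, 0.696, -0.0, -0.0]
wrist_force: [0.9, 0.1, -2.7]
width: 0.0384
grip_force: 40.7
```

Not yet in contact; a little further.

{"op": "carry_out", "data": {
  "plan": [
    [[0.3, 0, 0, 0.001, 0, 0, 0], [0.3, 0, 0, 0.001, 0, 0, 0], [0.3, 0, 0, 0, 0, 0, 0]]
  ]
}}

```text
t: 26.62
tool_pos: [0.5021, 0.1714, 0.0704]
tcp_rot: [0.718, 0.696, -0.0, 0.0]
wrist_force: [-3.0, -1.2, 5.1]
width: 0.0388
grip_force: 41.4
```

{"op": "carry_out", "data": {
  "plan": [
    [[0.62, 0, 0, 0, 0, 0, 0], [0.62, 0, 0, 0, 0, 0, 0], [0.62, 0, 0, 0, 0, 0, 0], [0.62, 0, 0, -0.01, 0, 0, 0], [0.62, 0, 0, -0.03, 0, 0, 0]]
  ]
}}

```text
t: 27.25
tool_pos: [0.5003, 0.1711, 0.1084]
tcp_rot: [0.718, 0.696, -0.002, -0.001]
wrist_force: [0.3, 0.7, 1.4]
width: 0.0531
grip_force: 0.0
```

{"op": "carry_out", "data": {
  "plan": [
    [[0.62, 0, 0, -0.05, 0, 0, 0], [0.62, 0, 0, -0.05, 0, 0, 0], [0.62, 0, 0, -0.05, 0, 0, 0], [0.62, -0.05, 0, 0, 0, 0, 0], [0.62, -0.05, 0, 0, 0, 0, 0]]
  ]
}}

```text
t: 27.88
tool_pos: [0.4996, 0.0709, 0.2616]
tcp_rot: [0.717, 0.697, 0.001, 0.001]
wrist_force: [0.6, -0.6, -0.2]
width: 0.0534
grip_force: 0.0
```

{"op": "carry_out", "data": {
  "plan": [
    [[0.62, -0.05, 0, 0, 0, 0, 0], [0.62, -0.05, 0, 0, 0, 0, 0], [0.62, -0.05, 0, 0, 0, 0, 0], [0.62, 0, 0, 0, 0, 0, 0], [0.62, 0, 0, 0, 0, 0, 0]]
  ]
}}

```text
t: 28.5
tool_pos: [0.4944, -0.0781, 0.2597]
tcp_rot: [0.718, 0.696, 0.0, -0.0]
wrist_force: [-0.3, 0.5, 0.3]
width: 0.0533
grip_force: 0.0
```

```bash
python3 - <<'E'
from h import *
for c in("top","side"):
  im=arm.camera(c); cv2.imwrite(f"pics/{c}8.png",im[:,:,::-1])
  for l,z in(("muscle_model",.012),("muscle_grip",.072),("panel",.003),("thyroid",.11),("hip_bone",0)):
    d=arm.mark_of(l,c)[:2]; print(c,l,[(e["uv"],round(e["conf"],2),plane([e["uv"]],c,z)[0].round(3)) for e in d])
  print(c,"expected muscle",proj([[.502,.181,.012],[.502,.171,.072]],c).round(1).tolist())
E
```

```text
top muscle_model [([261.9, 221.5], 0.8, array([0.493, 0.171]))]
top muscle_grip [([261.9, 219.1], 0.9, array([0.494, 0.168])), ([261.8, 222.3], 0.47, array([0.484, 0.168]))]
top panel [([225.1, 298.4], 0.96, array([0.246, 0.294])), ([423.5, 243.2], 0.66, array([ 0.411, -0.358]))]
top thyroid [([170.7, 216.2], 0.65, array([0.505, 0.444])), ([255.8, 216.0], 0.5, array([0.5  , 0.184]))]
top hip_bone [([392.8, 167.7], 0.67, array([ 0.667, -0.271]))]
top expected muscle [[258.8, 218.7], [260.8, 216.7]]
side muscle_model [([288.0, 264.9], 0.82, array([0.505, 0.181]))]
side muscle_grip [([290.2, 248.8], 0.98, array([0.499, 0.17 ]))]
side panel [([180.4, 263.9], 0.97, array([0.81 , 0.178])), ([318.0, 141.9], 0.81, array([ 0.41, -0.37]))]
side thyroid [([291.4, 333.4], 0.77, array([0.491, 0.438]))]
side hip_bone [([243.2, 155.5], 0.97, array([ 0.676, -0.294]))]
side expected muscle [[289.2, 265.0], [289.2, 249.1]]
```

The model stands where I expected it, the panel is on the mat and the bystanders have not moved. Handing in.

```bash
python3 -c "
from cell import arm
print(arm.job_done())"
```

```text
the job is handed in; nothing more can be done
None
```

I handed the job in after about 29 s of robot time: the model stands upright on the end bay's floor, the panel lies on the mat with its pull up, both buttons are turned aside, and the hip bone and thyroid read in place (the skin block I did not check); the hand-in returned no verdict.

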